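# Load the target rod and index the sensor-bench slide one hole towards the scanner

### The job

Take the round target rod out of the plywood block and stand it fully down in the post holder on the bench's slide. Then pull up the slide's locking plunger by its knob, move the slide one hole towards the laser scanner and let the pin go fully home in that hole. Finish while still gripping the plunger's knob, holding the pin home for the measurement, and leave everything else where it stands.

Things in the scene. Friction and masses are not known exactly. Their poses are not given: they have to be found in the camera images.
- rod_mid (a point): target rod, ~0.1 kg: upright matt grey plastic cylinder, 24 mm diameter, 60 mm tall, with a steel spigot below it (12 mm diameter, 28 mm long, last 4 mm coned to 6 mm). Starts loose and upright, spigot in one of the two holes of the plywood block. Point: centre of the grey cylinder, z up along the rod; its underside (shoulder) is 30 mm, the spigot's tip 58 mm below
- block: fixed plywood storage block, 150 (x) x 62 (y) x 34 mm high, origin at the centre of its underside on the desk. Two holes at x = +42 and -42 mm, y = 0: one holds the target rod, the other the reflector (either way round). The rod's shoulder rests on its top
- reflector_mid (a point): bystander: flat upright black reflector panel, 44 x 8 x 48 mm, on the same kind of spigot, loose in the block's other hole, 84 mm from the rod. Point: the panel's centre
- bench: slide bench: aluminium profile plate, 150 (x) x 400 (y) x 16 mm, fixed on the desk. Origin: centre of its underside, z up; the slide moves along its y; its -x side faces the robot. At x = -45 mm a steel index strip, its top 24 mm above the desk, with five 9.6 mm holes 40 mm apart along y; at x = +35 mm a linear guide. The scanner stands on one end (+y or -y), the white plate on the other
- slide (a joint): position (m) of the slide along the bench's +y; 0 = middle hole, where it starts pinned; next holes at +0.040 and -0.040. The slide is an aluminium cross plate 134 (x) x 60 (y) mm, its top 50 mm above the desk, on the linear guide; friction about 1.5 N. With the pin in a hole it has 0.8 mm play either way
- plunger (a joint): how far (m) the locking plunger is pulled up: 0 = pin fully home, 0.014 = up at its stop. The 8 mm pin (round tip) reaches 10 mm below the strip's top when home, so it is clear from 0.010 up; let down between holes, it rides on the strip. A spring pushes it down: 4 N when home, 10 N fully up
- knob (a point): plunger knob: upright round black knob, 26 mm diameter; point: its centre, knob side is 24 mm high (12 up, 12 down; slimmer at its neck). On the slide's front end, 80 mm to bench -x of the post holder; moves with slide and plunger. Pin home: point 78 mm above the desk, 28 mm above the slide's plate. Pull straight up to release
- socket (a point): centre of the mouth of the post holder on the slide's rear end: dark steel block 34 x 34 x 30 mm with a vertical round hole, 14.5 mm diameter, 30 mm deep, mouth 80 mm above the desk; moves with the slide. With the rod fully down its shoulder rests on the rim and rod_mid is 30 mm above this point
- scanner_mid (a point): laser scanner: grey 50 mm square housing with a round black turret, on an aluminium riser, 94 mm tall in all, standing loose on one end of the bench; the slide goes towards it. Point: its centre, 47 mm above its underside
- plate_mid (a point): bystander: upright white background plate (110 x 4 mm, top 100 mm above the bench's plate) on a steel foot, loose on the bench's other end. Point: 50 mm above its underside
- mouse_mid (a point): bystander: black computer mouse, 100 x 58 x 34 mm, on its pad beyond the bench. Point: its centre
There are look-alikes about, which are no part of the job. Of the things that look like the part that bears rod_mid, the smaller one is meant.

How it is judged (in metres and radians):
On the way, in this order (a step that is already met when the one before it is completed fails the run):
1. the target rod stands fully down in the slide's post holder, released (horizontal distance between rod_mid and socket below 0.004 m and z of rod_mid in the frame of socket between 0.027 and 0.033 m and angle between rod_mid's own z axis and vertical below 0.08 rad and contact force between the fingers and rod below 0.1 N), for 0.2 s.
2. the locking plunger is pulled up clear of its hole, the rod still in the holder (value of joint plunger above 0.009 m and horizontal distance between rod_mid and socket below 0.004 m and z of rod_mid in the frame of socket between 0.027 and 0.033 m and angle between rod_mid's own z axis and vertical below 0.08 rad), for 0.1 s.
At the end, for the whole second after the job is handed in: Slide at rest at the next hole on the scanner's side (within 2 mm), pin home within 2 mm, fingers holding the knob with over 3 N; target rod untouched in the post holder: within 4 mm of its axis, shoulder within 3 mm of the rim, tilt under 0.08 rad (all of step 1 and ((y of scanner_mid in the frame of bench above 0 m and value of joint slide between 0.038 and 0.042 m) or (y of scanner_mid in the frame of bench below 0 m and value of joint slide between -0.042 and -0.038 m)) and value of joint plunger below 0.002 m and velocity of joint slide between -0.01 and 0.01 m/s and contact force between the fingers and plunger above 3 N and contact force between the arm and rod below 0.1 N); the arm keeps its last pose, push and grip.
It fails at once if the laser scanner is displaced by more than 15 mm (distance of scanner_mid from where it was at the start of the episode above 0.015 m).
It fails at once if the background plate is displaced by more than 15 mm (distance of plate_mid from where it was at the start of the episode above 0.015 m).
It fails at once if the reflector is displaced by more than 15 mm (distance of reflector_mid from where it was at the start of the episode above 0.015 m).
It fails at once if the mouse is displaced by more than 15 mm (distance of mouse_mid from where it was at the start of the episode above 0.015 m).
It also fails if it takes over 45 s, if anything falls off the work surface, if the arm or the gripper's body presses on something with over 40 N, if the wrist force passes 120 N, or if a joint passes its speed limit or range.

### The arm

A 6-joint arm with a two-finger parallel gripper is mounted at the origin on the work surface. World frame = base frame: x ahead of the robot, y to its left, z up, the work surface at z = 0. Lengths are in m, angles in degrees, forces in N, time in s.
With the tool pointing down it reaches from about 0.3 to 0.75 m from the base axis. Payload 8.5 kg.
Tool frame: the origin (TCP) lies at the very end of the fingers, on their centre line; the grasp point (between the pads) lies 19 mm behind it; z points along the fingers, y is the line along which they close (so a half turn about z gives the same grasp; the last joint's range is limited). The gripper opens to 85 mm and grips with 20 to 120 N. Pads are 22 mm wide; open, the fingers measure 114 mm over their backs; the gripper's body (76 mm by 85 mm) begins 54 mm behind the grasp point. The pads swing forward as they close: fully open they stand 13 mm farther back than shut.
Start: joints at [62.55, 21.807, 74.336, -0, 83.858, -12.336], TCP at [0.143, 0.531, 0.231] pointing down, gripper open.
Joint ranges: [-178.18, 178.18], [-50.72, 133.34], [12.68, 142.11], [-81.47, 261.47], [9.98, 163.14], [-165.26, 165.26]. Speed limits (degrees/s): [136.94, 136.94, 180, 180, 180, 180].

### API

Orientations are given as a 3x3 rotation matrix whose columns are the frame's x, y, z axes.
In Python, from rig import env, imaging gives the robot as it stands. The module is installed in compiled form; this text tells all that it offers.
- The arm moves only by the tool arm_command, never from a script. Its arguments are lists of equal length, an entry for each row: "turn": the turn, a rotation vector about the tool's x, y, z in units of 5 degrees (1.0 is 5 degrees), a list of three; "xyz": the shift along the tool's x, y, z in units of 50 mm (1.0 is 50 mm), a list of three; "claw": the finger opening in mm, from 0 to 85.4. A call has 1 to 12 rows; each row shifts and turns the commanded pose from where the row before left it, along the tool's axes as they then stand; what a row does not reach is not made up. A row lasts 1/10 s, in which the tool goes at most 50 mm and 8.59 degrees, less where a joint would pass 70% of its speed; a pose out of reach is approached as far as the arm can. A call is refused whole if a number of a shift passes 1 or a number of a turn 1, either way. A call with a gripper value outside its range is refused whole. The fingers move at their own pace and stop on an object; "squeeze" is the grip in N (left out, the last holds). Time passes only in rows, so rows that do not move let the fingers close. It gives the time, the measured TCP pose, the force, the opening and the grip force at its end, in the units of the state.
- env.observe(): the state, without advancing time (a new reading comes with each control period).
- imaging.get_image(name): name is "scene" or "top" or "wrist"; returns (picture, depth): 400x640x3 uint8, blue, green, red; 400x640 float32, m along the optical axis (not along the pixel's ray), 0 where there is no reading.
- imaging.camera_info(name): a dict with "camera_matrix" (3x3 intrinsics, pixels), "rvec" (rotation vector, rad) and "tvec" (3), from world to camera coordinates, as OpenCV has them. Camera axes: x right, y down, z forward; pixel columns grow to the right and rows downward; lengths in m; the calibration is good to about 2 mm. A picture is of the moment at which its call begins: read the wrist's pose just before it. camera_info takes no time and is no camera call; for the wrist camera it gives the pose at the moment of the call.
- env.close_job(): hands the job in; it is judged then, once.
The state is a dict: "time_s": time; "q": joint angles; "qvel": joint speeds; "joint_efforts": joint torques, N m; "position": TCP position; "tool_rot": TCP orientation; "ft_force": force on the tool from outside, world axes, zero at the start; "wrist_torque": the same for the moment, N m; "grip_width": finger opening in m; "gripper_force": force on a finger pad.
Only numpy, scipy, OpenCV 4.12 (cv2) and the standard library are available. Lean on these libraries where they do the work, as an engineer would, in place of code of your own. Each camera call takes 0.05 s, during which the arm holds its last target. There are 200 camera calls.

## Working session

There is one attempt and no reset: what is moved stays moved. The work goes in short steps, Python scripts to look and compute and a tool call to move; the robot and the scene stay as the last step left them, time stands still between calls to the robot, and variables do not carry over. Pictures are saved under pics/ and viewed, at most 10 in all, crops included, and the job is handed in when it is done.

Besides the shell and the picture viewer there is one more tool, called after "Emit:" by a JSON object that holds its "op" and its "data", one argument or row to a line. arm_command: Moves the arm, as the interface text tells. Its arguments: {"type":"object","properties":{"turn":{"type":"array"},"xyz":{"type":"array"},"claw":{"type":"array"},"squeeze":{"type":"number"}},"required":["turn","xyz","claw"]}

```bash
mkdir -p pics; cat > h.py <<'E'
import numpy as np, cv2
from rig import env, imaging
def snap(n):
    i=imaging.camera_info(n); im,d=imaging.get_image(n)
    return im,d,np.array(i["camera_matrix"]),cv2.Rodrigues(np.array(i["rvec"],float))[0],np.array(i["tvec"],float).ravel()
def pts(d,K,R,t):
    v,u=np.mgrid[:d.shape[0],:d.shape[1]]
    c=np.stack([(u-K[0,2])/K[0,0]*d,(v-K[1,2])/K[1,1]*d,d],-1)
    return (c-t)@R
def ray(u,v,z,K,R,t):
    o=-R.T@t; r=R.T@np.array([(u-K[0,2])/K[0,0],(v-K[1,2])/K[1,1],1.])
    return o+r*(z-o[2])/r[2]
def st():
    s=env.observe(); print(round(s["time_s"],2),np.round(s["position"],4),np.round(s["ft_force"],1),round(s["grip_width"],4),round(s["gripper_force"],1)); print(np.round(s["tool_rot"],4).tolist()); return s
E
python3 - <<'E'
from h import *
st()
for n in("scene","top"):
    im,d,K,R,t=snap(n); cv2.imwrite(f"pics/{n}0.png",im); np.savez(f"{n}0.npz",im=im,d=d,K=K,R=R,t=t); print(n,-R.T@t,K[0,0])
E
```

```text
0.0 [0.1433 0.5307 0.2307] [-0.7 -0.6  0.5] 0.0851 0.0
[[-0.9654, 0.2608, -0.0007], [0.2608, 0.9654, -0.0013], [0.0003, -0.0014, -1.0]]
scene [ 1.33024063 -0.20306276  0.68761969] 455.6763684850858
top [0.37895569 0.10669121 0.95817575] 375.68450767113546
```

View pics/scene0.png

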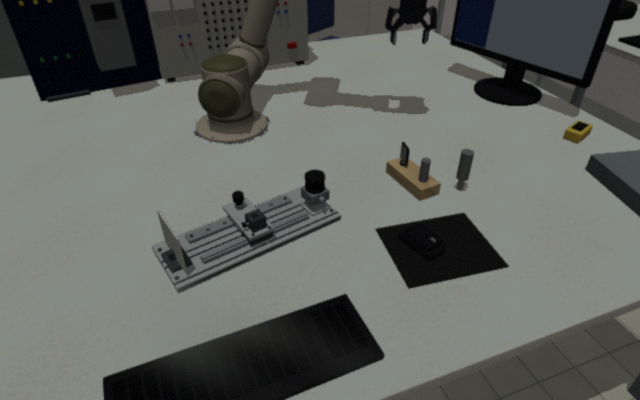

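View pics/top0.png

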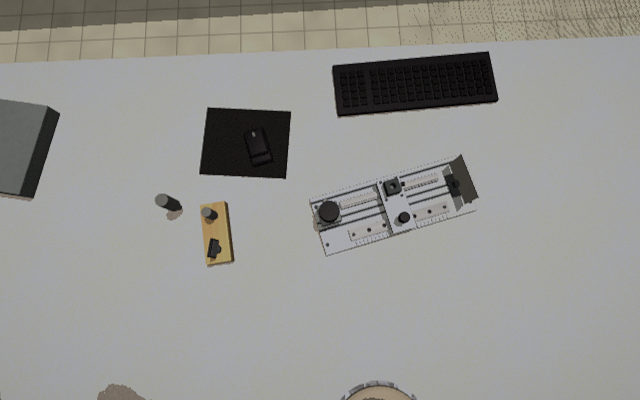

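Scene and top views: two grey cylinders are candidates for the rod, top (209,214) in the plywood block beside the reflector (214,248), and top (168,202) standing free on the desk and larger. The smaller one in the block fits. Bench: scanner turret at (329,211), socket at (392,186), knob at (404,218), white plate at (460,180). I'll measure these and confirm in a crop.

```bash
python3 - <<'E'
from h import *
S={n:np.load(n+"0.npz") for n in("top","scene")}
f=S["top"];P=pts(f["d"],f["K"],f["R"],f["t"]);A=(f["K"],f["R"],f["t"])
def reg(name,u0,u1,v0,v1,zl,zh):
    Q=P[v0:v1,u0:u1].reshape(-1,3);Q=Q[(Q[:,2]>zl)&(Q[:,2]<zh)]
    mid,(w,h),a=cv2.minAreaRect((Q[:,:2]*1000).astype(np.float32))
    print(name,len(Q),"rect",np.round(mid,1),np.round((w,h),1),round(a,1),"z",np.round(np.percentile(Q[:,2],[5,50,95]),4),"mean",np.round(Q.mean(0),4))
reg("rod top",195,225,200,226,.085,.11)
reg("decoy top",150,190,185,220,.07,.2)
reg("refl top",200,230,230,262,.07,.2)
reg("block",190,240,195,270,.025,.042)
reg("socket",375,410,170,200,.072,.09)
reg("knob",390,420,205,232,.082,.1)
reg("turret",305,350,195,230,.09,.13)
reg("plateS",375,420,170,240,.045,.055)
reg("bench",300,480,150,260,.010,.02)
a=cv2.resize(S["top"]["im"][180:275,140:250],None,fx=5,fy=5,interpolation=2)
b=cv2.resize(S["top"]["im"][160:255,370:430],None,fx=4,fy=5,interpolation=2)
cv2.imwrite("pics/crop.png",np.hstack([a,b]))
E
```

```text
rod top 89 rect [530.  378.8] [22.6 22.4] 41.5 z [0.0876 0.0928 0.0954] mean [0.5288 0.3784 0.0926]
decoy top 237 rect [558.5 475. ] [29.3 29.1] 85.4 z [0.0738 0.1108 0.1143] mean [0.5569 0.4716 0.103 ]
refl top 118 rect [446.3 369. ] [10.4 42.7] 82.2 z [0.073  0.0893 0.0932] mean [0.4459 0.3675 0.0865]
block 1245 rect [488.  374.7] [150.6  63.6] 7.0 z [0.03   0.0331 0.036 ] mean [0.4863 0.3707 0.033 ]
socket 190 rect [574.6 -69.4] [34.2 45.8] 13.3 z [0.0736 0.0787 0.0816] mean [ 0.5732 -0.0639  0.0785]
knob 97 rect [496. -83.] [22.8 24.6] 41.7 z [0.0854 0.0887 0.0913] mean [ 0.4955 -0.0825  0.0886]
turret 343 rect [515.3  92.3] [45.9 46.4] 58.9 z [0.1062 0.109  0.1113] mean [0.5151 0.0925 0.1088]
plateS 955 rect [533.6 -73.7] [133.4  61.1] 14.0 z [0.0464 0.049  0.0521] mean [ 0.5247 -0.0731  0.0491]
bench 5117 rect [539.4 -72.5] [150.9 400.3] 14.1 z [0.0123 0.0151 0.018 ] mean [ 0.5346 -0.0615  0.0151]
```

View pics/crop.png

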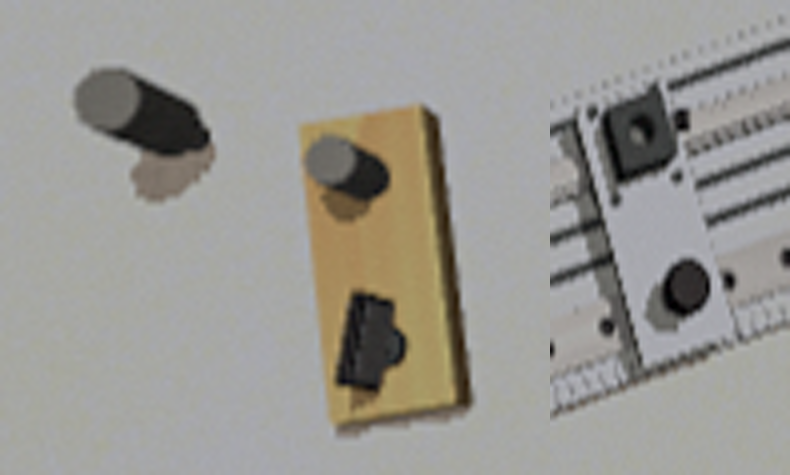

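The crop confirms it: the rod in the block is the smaller cylinder (24 mm against about 29 mm). The measured points agree with the known geometry (block yaw 7°, bench yaw 14.1°, scanner on the +y end). Next I turn the tool so the fingers close along bench y.

Emit:
{"op": "arm_command", "data": {
  "turn": [
    [0, 0, -0.97],
    [0, 0, -0.97],
    [0, 0, -0.97],
    [0, 0, -0.97],
    [0, 0, -0.97],
    [0, 0, -0.97]
  ],
  "xyz": [
    [0, 0, 0],
    [0, 0, 0],
    [0, 0, 0],
    [0, 0, 0],
    [0, 0, 0],
    [0, 0, 0]
  ],
  "claw": [85, 85, 85, 85, 85, 85],
  "squeeze": 40
}}

```text
time_s: 0.7
position: [0.1433, 0.5308, 0.2309]
tool_rot: [[-0.97, -0.245, -0.0], [-0.245, 0.97, -0.001], [0.001, -0.001, -1.0]]
ft_force: [0.1, -0.1, -0.2]
grip_width: 0.0852
gripper_force: 0.0
```

```bash
cat >> h.py <<'E'
def to(x,y,z):
    s=st(); d=np.array(s["tool_rot"]).T@(np.array([x,y,z])-s["position"]); print("units",np.round(d/.05,3))
E
python3 -c "
from h import *
to(.5297,.3795,.19)"
```

```text
0.7 [0.1433 0.5308 0.2309] [ 0.1 -0.1 -0.2] 0.0852 0.0
[[-0.9695, -0.2451, -0.0004], [-0.2451, 0.9695, -0.0008], [0.0006, -0.0007, -1.0]]
units [-6.751 -4.827  0.818]
```

Emit:
{"op": "arm_command", "data": {
  "turn": [
    [0, 0, 0],
    [0, 0, 0],
    [0, 0, 0],
    [0, 0, 0],
    [0, 0, 0],
    [0, 0, 0],
    [0, 0, 0],
    [0, 0, 0],
    [0, 0, 0],
    [0, 0, 0],
    [0, 0, 0],
    [0, 0, 0]
  ],
  "xyz": [
    [-0.4, -0.3, 0],
    [-0.675, -0.48, 0],
    [-0.675, -0.48, 0],
    [-0.675, -0.48, 0],
    [-0.675, -0.48, 0],
    [-0.675, -0.48, 0],
    [-0.675, -0.48, 0],
    [-0.675, -0.48, 0],
    [-0.675, -0.48, 0.2],
    [-0.675, -0.48, 0.3],
    [-0.27, -0.2, 0.3],
    [0, 0, 0]
  ],
  "claw": [60, 60, 60, 60, 60, 60, 60, 60, 60, 60, 60, 60]
}}

```text
time_s: 1.9
position: [0.5296, 0.377, 0.1879]
tool_rot: [[-0.971, -0.239, -0.005], [-0.239, 0.971, -0.002], [0.005, -0.001, -1.0]]
ft_force: [-1.2, 0.3, -0.2]
grip_width: 0.0601
gripper_force: 0.0
```

```bash
python3 - <<'E'
from h import *
im,d,K,R,t=snap("wrist"); cv2.imwrite("pics/w1.png",im); np.savez("w1.npz",im=im,d=d,K=K,R=R,t=t)
P=pts(d,K,R,t); m=(P[...,2]>.088)&(P[...,2]<.1)&(d>0)
n,l,s,c=cv2.connectedComponentsWithStats(m.astype(np.uint8))
for i in range(1,n):
    if s[i,4]>150:
        (x,y),r=cv2.minEnclosingCircle((P[l==i][:,:2]*1000).astype(np.float32)); print(s[i],np.round(P[l==i].mean(0),4),round(x,1),round(y,1),round(r,1))
print(-R.T@t)
to(.5297,.3795,.12)
E
```

```text
[323  71  33  60 769] [0.447  0.3702 0.0929] 447.7 370.3 21.8
[311 193  29  30 666] [0.5298 0.3801 0.0952] 530.9 380.5 12.1
[405 246  34  22 248] [0.5521 0.4683 0.0942] 559.4 476.1 15.0
[0.44903277 0.3572426  0.33253111]
1.95 [0.5286 0.3782 0.1897] [-1.4  0.2  1. ] 0.0598 0.0
[[-0.9706, -0.2406, -0.0033], [-0.2406, 0.9706, -0.0012], [0.0034, -0.0004, -1.0]]
units [-0.033  0.021  1.394]
```

View pics/w1.png

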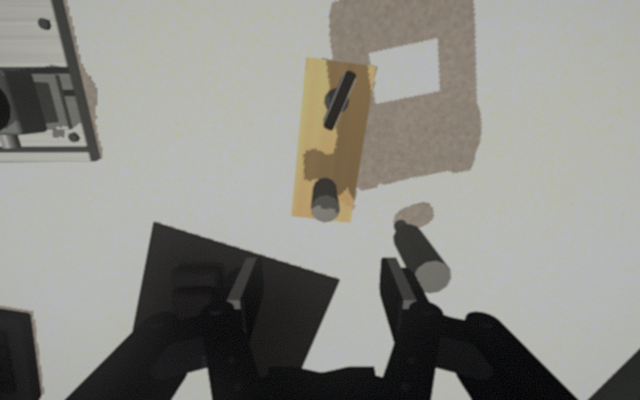

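Wrist view: rod at (325,205), reflector at (340,100), decoy at (430,270) clear of the right finger. The rod is at (0.530, 0.380), as measured before, so I descend.

Emit:
{"op": "arm_command", "data": {
  "turn": [
    [0, 0, 0],
    [0, 0, 0],
    [0, 0, 0],
    [0, 0, 0],
    [0, 0, 0],
    [0, 0, 0],
    [0, 0, 0],
    [0, 0, 0],
    [0, 0, 0],
    [0, 0, 0],
    [0, 0, 0],
    [0, 0, 0]
  ],
  "xyz": [
    [-0.03, 0.03, 0.4],
    [0, 0, 0.5],
    [0, 0, 0.5],
    [0, 0, 0.5],
    [0, 0, 0.5],
    [0, 0, 0.33],
    [0, 0, 0],
    [0, 0, 0],
    [0, 0, 0],
    [0, 0, 0],
    [0, 0, 0],
    [0, 0, 0]
  ],
  "claw": [60, 60, 60, 60, 60, 60, 60, 15, 15, 15, 15, 15]
}}

```text
time_s: 3.15
position: [0.5303, 0.381, 0.0564]
tool_rot: [[-0.97, -0.242, 0.002], [-0.242, 0.97, 0.002], [-0.002, 0.001, -1.0]]
ft_force: [-1.9, 0.7, 7.6]
grip_width: 0.023
gripper_force: 38.9
```

```bash
python3 -c "
from h import *
st()"
```

```text
3.15 [0.5303 0.381  0.0564] [-1.9  0.7  7.6] 0.023 38.9
[[-0.9703, -0.2418, 0.0019], [-0.2418, 0.9703, 0.0016], [-0.0023, 0.0011, -1.0]]
```

Emit:
{"op": "arm_command", "data": {
  "turn": [
    [0, 0, 0],
    [0, 0, 0],
    [0, 0, 0],
    [0, 0, 0],
    [0, 0, 0],
    [0, 0, 0],
    [0, 0, 0],
    [0, 0, 0],
    [0, 0, 0]
  ],
  "xyz": [
    [0, 0, -0.15],
    [0, 0, -0.3],
    [0, 0, -0.4],
    [0, 0, -0.5],
    [0, 0, -0.5],
    [0, 0, -0.5],
    [0, 0, -0.4],
    [0, 0, -0.2],
    [0, 0, 0]
  ],
  "claw": [15, 15, 15, 15, 15, 15, 15, 15, 15]
}}

```text
time_s: 4.05
position: [0.5303, 0.3805, 0.2037]
tool_rot: [[-0.97, -0.242, 0.002], [-0.242, 0.97, 0.001], [-0.002, 0.0, -1.0]]
ft_force: [-0.3, 1.1, -1.1]
grip_width: 0.023
gripper_force: 39.2
```

```bash
python3 - <<'E'
from h import *
im,d,K,R,t=snap("wrist"); cv2.imwrite("pics/w2.png",im)
to(.5733,-.064,.2)
E
```

```text
4.1 [0.5299 0.3803 0.2022] [-0.  -0.1 -1.2] 0.0231 39.2
[[-0.9704, -0.2416, 0.0001], [-0.2416, 0.9704, -0.0001], [-0.0001, -0.0001, -1.0]]
units [ 1.305 -8.833  0.045]
```

View pics/w2.png

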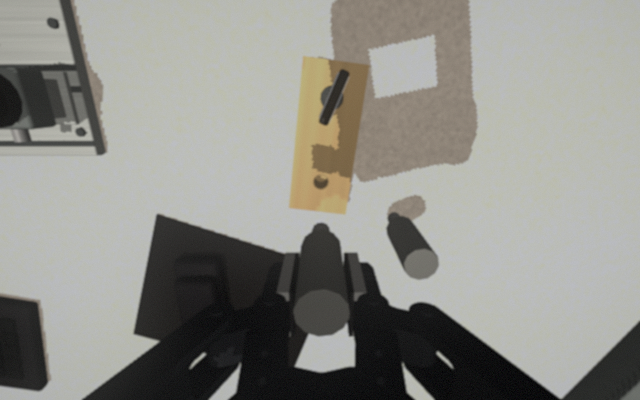

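Wrist view: the rod is held upright, spigot tip at (321,230), and the reflector is undisturbed. Moving above the socket.

Emit:
{"op": "arm_command", "data": {
  "turn": [
    [0, 0, 0],
    [0, 0, 0],
    [0, 0, 0],
    [0, 0, 0],
    [0, 0, 0],
    [0, 0, 0],
    [0, 0, 0],
    [0, 0, 0],
    [0, 0, 0],
    [0, 0, 0],
    [0, 0, 0],
    [0, 0, 0]
  ],
  "xyz": [
    [0.06, -0.4, 0],
    [0.13, -0.8, 0],
    [0.13, -0.9, 0],
    [0.13, -0.9, 0],
    [0.13, -0.9, 0],
    [0.13, -0.9, 0],
    [0.13, -0.9, 0],
    [0.13, -0.9, 0],
    [0.13, -0.9, 0],
    [0.13, -0.9, 0],
    [0.075, -0.433, 0.04],
    [0, 0, 0]
  ],
  "claw": [15, 15, 15, 15, 15, 15, 15, 15, 15, 15, 15, 15]
}}

```text
time_s: 5.3
position: [0.5729, -0.0667, 0.1984]
tool_rot: [[-0.971, -0.238, -0.003], [-0.238, 0.971, 0.0], [0.003, 0.001, -1.0]]
ft_force: [0.1, 0.1, -0.5]
grip_width: 0.0229
gripper_force: 39.3
```

Emit:
{"op": "arm_command", "data": {
  "turn": [
    [0, 0, 0],
    [0, 0, 0]
  ],
  "xyz": [
    [0, 0, 0],
    [0, 0, 0]
  ],
  "claw": [15, 15]
}}

```text
time_s: 5.5
position: [0.5731, -0.0627, 0.1998]
tool_rot: [[-0.97, -0.243, -0.001], [-0.243, 0.97, 0.001], [0.001, 0.001, -1.0]]
ft_force: [0.3, 1.6, -0.3]
grip_width: 0.023
gripper_force: 39.3
```

```bash
python3 - <<'E'
from h import *
im,d,K,R,t=snap("wrist"); np.savez("w3.npz",im=im,d=d,K=K,R=R,t=t)
to(.5733,-.064,.2)
P=pts(d,K,R,t)
def reg(name,m):
    n,l,s,c=cv2.connectedComponentsWithStats(m.astype(np.uint8))
    for i in range(1,n):
        if s[i,4]>300:
            Q=P[l==i]; r=cv2.minAreaRect((Q[:,:2]*1000).astype(np.float32)); print(name,s[i],np.round(Q.mean(0),4),np.round(r[0],1),np.round(r[1],1),round(r[2],1))
z=P[...,2]; ok=d>0
reg("sock",ok&(abs(z-.080)<.004)); reg("knob",ok&(abs(z-.090)<.0035)); reg("plate",ok&(abs(z-.05)<.004))
cv2.imwrite("pics/w3.png",cv2.resize(im[80:400,200:480],None,fx=2.5,fy=1.85))
cv2.imwrite("pics/w3.png",cv2.resize(im[100:360,200:480],None,fx=2.2,fy=2.2,interpolation=2))
E
```

```text
5.55 [ 0.5732 -0.0627  0.2   ] [-0.1 -0.5 -0.8] 0.0231 39.3
[[-0.97, -0.2431, -0.0007], [-0.2431, 0.97, 0.0004], [0.0006, 0.0005, -1.0]]
units [ 0.005 -0.026  0.001]
sock [106  94  34 128 760] [ 0.5797 -0.2369  0.08  ] [ 583.9 -236. ] [109.3   2.9] 14.7
sock [ 301  179   39   38 1271] [ 0.5744 -0.0634  0.0814] [575.2 -63.2] [34.9 34. ] 14.5
knob [304  88  33  34 852] [ 0.4974 -0.0827  0.0913] [497.6 -82.6] [24.8 25.2] 14.0
knob [ 98  94  36 132 729] [ 0.58   -0.2369  0.09  ] [ 584. -236.] [109.2   2.7] 14.5
plate [ 287   71   68  143 6282] [ 0.5201 -0.076   0.0516] [535.7 -73.1] [133.3  60.1] 14.1
plate [129  95  31 115 747] [ 0.5816 -0.2346  0.0494] [ 582.7 -230.1] [108.8  14. ] 15.0
```

View pics/w3.png

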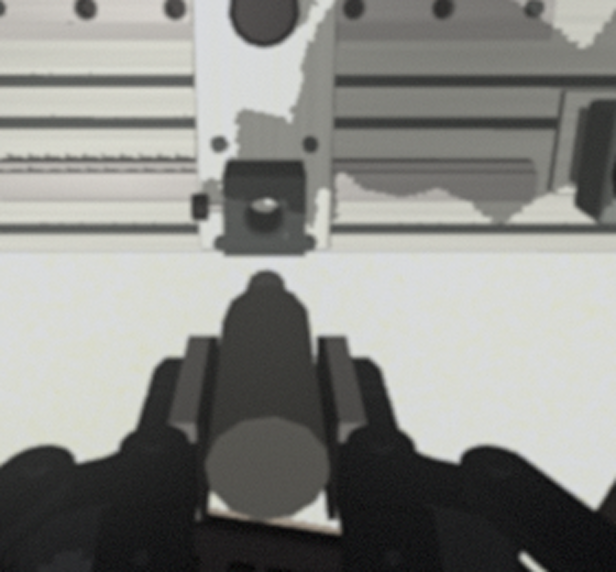

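Crop of the wrist view: the socket mouth is at crop (264,212) and the spigot tip at (266,280), in line across the tool's y axis. The tool-x offset needs one check: the rod axis against the socket in this same image.

```bash
python3 - <<'E'
from h import *
f=np.load("w3.npz");d=f["d"];P=pts(d,f["K"],f["R"],f["t"]);z=P[...,2]
s=P[225:345,285:360].reshape(-1,3)
q=s[(s[:,2]>.225)&(s[:,2]<.25)&(abs(s[:,0]-.573)<.02)&(abs(s[:,1]+.063)<.02)]
h=np.percentile(q[:,2],80);print("top z",h)
q=q[abs(q[:,2]-h)<.004];print(len(q),cv2.minAreaRect((q[:,:2]*1000).astype(np.float32)),cv2.minEnclosingCircle((q[:,:2]*1000).astype(np.float32)))
# spigot tip region depth-based
for v in range(220,250,4): print(v,np.round(P[v,321],4))
E
```

```text
top z 0.23938077240345254
2986 ((573.407958984375, -62.50885009765625), (24.605915069580078, 30.404949188232422), 13.673946380615234) ((573.3109741210938, -62.471134185791016), 18.23337745666504)
220 [ 0.6269 -0.0494  0.0011]
224 [ 0.5679 -0.0643  0.1583]
228 [ 0.5683 -0.0641  0.1637]
232 [ 0.5627 -0.0656  0.1827]
236 [ 0.5625 -0.0656  0.1886]
240 [ 0.5624 -0.0657  0.194 ]
244 [ 0.5623 -0.0657  0.1987]
248 [ 0.5624 -0.0657  0.2032]
```

Emit:
{"op": "arm_command", "data": {
  "turn": [
    [0, 0, 0],
    [0, 0, 0],
    [0, 0, 0],
    [0, 0, 0],
    [0, 0, 0],
    [0, 0, 0],
    [0, 0, 0]
  ],
  "xyz": [
    [-0.02, -0.016, 0.3],
    [0, 0, 0.4],
    [0, 0, 0.4],
    [0, 0, 0.2],
    [0, 0, 0.1],
    [0, 0, 0.1],
    [0, 0, 0]
  ],
  "claw": [15, 15, 15, 15, 15, 15, 15]
}}

```text
time_s: 6.25
position: [0.5746, -0.0643, 0.1254]
tool_rot: [[-0.97, -0.242, 0.0], [-0.242, 0.97, -0.0], [-0.0, -0.0, -1.0]]
ft_force: [0.2, 0.0, -0.4]
grip_width: 0.023
gripper_force: 39.3
```

Emit:
{"op": "arm_command", "data": {
  "turn": [
    [0, 0, 0],
    [0, 0, 0],
    [0, 0, 0],
    [0, 0, 0],
    [0, 0, 0],
    [0, 0, 0]
  ],
  "xyz": [
    [0, 0, 0.1],
    [0, 0, 0.12],
    [0, 0, 0.12],
    [0, 0, 0.08],
    [0, 0, 0.04],
    [0, 0, 0]
  ],
  "claw": [15, 15, 15, 15, 15, 15]
}}

```text
time_s: 6.85
position: [0.5746, -0.0645, 0.1024]
tool_rot: [[-0.97, -0.242, 0.0], [-0.242, 0.97, -0.0], [-0.0, -0.0, -1.0]]
ft_force: [-1.3, 0.1, 1.6]
grip_width: 0.0231
gripper_force: 39.4
```

Emit:
{"op": "arm_command", "data": {
  "turn": [
    [0, 0, 0],
    [0, 0, 0],
    [0, 0, 0],
    [0, 0, 0]
  ],
  "xyz": [
    [0, 0, 0.02],
    [0, 0, 0.02],
    [0, 0, 0.02],
    [0, 0, 0]
  ],
  "claw": [15, 15, 15, 15]
}}

```text
time_s: 7.25
position: [0.575, -0.065, 0.1022]
tool_rot: [[-0.97, -0.242, 0.003], [-0.242, 0.97, -0.002], [-0.002, -0.003, -1.0]]
ft_force: [-7.7, 0.5, 22.3]
grip_width: 0.0228
gripper_force: 41.7
```

Seated firmly (22 N at TCP z 0.102). Releasing, retreating upwards and looking.

Emit:
{"op": "arm_command", "data": {
  "turn": [
    [0, 0, 0],
    [0, 0, 0],
    [0, 0, 0],
    [0, 0, 0],
    [0, 0, 0],
    [0, 0, 0],
    [0, 0, 0],
    [0, 0, 0],
    [0, 0, 0],
    [0, 0, 0]
  ],
  "xyz": [
    [0, 0, -0.05],
    [0, 0, 0],
    [0, 0, 0],
    [0, 0, 0],
    [0, 0, -0.2],
    [0, 0, -0.4],
    [0, 0, -0.5],
    [0, 0, -0.5],
    [0, 0, -0.2],
    [0, 0, 0]
  ],
  "claw": [15, 50, 50, 50, 50, 50, 50, 50, 50, 50]
}}

```text
time_s: 8.25
position: [0.575, -0.0645, 0.1932]
tool_rot: [[-0.97, -0.242, 0.003], [-0.242, 0.97, -0.001], [-0.002, -0.002, -1.0]]
ft_force: [0.0, -1.0, -0.3]
grip_width: 0.05
gripper_force: 0.0
```

```bash
python3 - <<'E'
from h import *
im,d,K,R,t=snap("wrist"); cv2.imwrite("pics/w4.png",cv2.resize(im[60:400,180:480],None,fx=1.7,fy=1.7,interpolation=2))
P=pts(d,K,R,t); z=P[...,2]
def reg(name,m,a=200):
    n,l,s,c=cv2.connectedComponentsWithStats(m.astype(np.uint8))
    for i in range(1,n):
        if s[i,4]>a:
            Q=P[l==i]; r=cv2.minAreaRect((Q[:,:2]*1000).astype(np.float32)); print(name,s[i],np.round(Q.mean(0),4),np.round(r[0],1),np.round(r[1],1),round(r[2],1))
g=(d>0)&(abs(P[...,0]-.535)<.09)&(abs(P[...,1]+.07)<.07)
reg("rodtop",g&(abs(z-.141)<.003)); reg("knob",g&(abs(z-.0905)<.0035))
to(.4965,-.083,.2)
E
```

```text
rodtop [305 209  34  33 869] [ 0.5746 -0.0647  0.1415] [575.3 -64.4] [23.2 23.1] 82.7
knob [306  86  33  35 906] [ 0.4977 -0.0834  0.0913] [498.3 -83.2] [24.7 24.6] 13.9
8.3 [ 0.5745 -0.0644  0.1917] [-0.   0.8 -1. ] 0.0504 0.0
[[-0.9704, -0.2417, 0.0002], [-0.2417, 0.9704, -0.0001], [-0.0002, -0.0001, -1.0]]
units [ 1.604  0.016 -0.166]
```

View pics/w4.png

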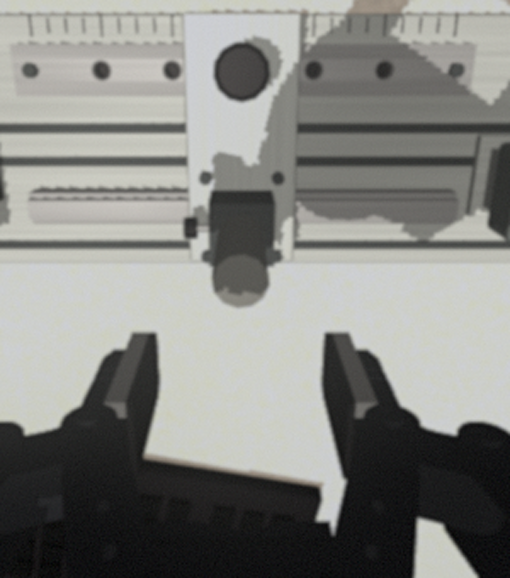

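Wrist view: the rod stands in the holder (crop (240,278), top at 0.140 m once bias is removed), released and upright. The knob at crop (242,72) is straight along tool +x by 80 mm. Going to the knob.

Emit:
{"op": "arm_command", "data": {
  "turn": [
    [0, 0, 0],
    [0, 0, 0],
    [0, 0, 0],
    [0, 0, 0],
    [0, 0, 0],
    [0, 0, 0],
    [0, 0, 0],
    [0, 0, 0],
    [0, 0, 0],
    [0, 0, 0],
    [0, 0, 0]
  ],
  "xyz": [
    [0.3, 0, 0],
    [0.5, 0, 0],
    [0.5, 0, 0],
    [0.3, 0, 0],
    [0, 0, 0.2],
    [0, 0, 0.5],
    [0, 0, 0.5],
    [0, 0, 0.5],
    [0, 0, 0.3],
    [0, 0, 0.1],
    [0, 0, 0]
  ],
  "claw": [50, 50, 50, 50, 50, 50, 50, 50, 50, 50, 50]
}}

```text
time_s: 9.4
position: [0.4968, -0.0835, 0.0856]
tool_rot: [[-0.97, -0.242, -0.002], [-0.242, 0.97, 0.001], [0.002, 0.001, -1.0]]
ft_force: [-0.1, -0.1, 0.2]
grip_width: 0.0499
gripper_force: 0.0
```

```bash
python3 -c "
from h import *
to(.4967,-.0836,.06)"
```

```text
9.4 [ 0.4968 -0.0835  0.0856] [-0.1 -0.1  0.2] 0.0499 0.0
[[-0.9703, -0.2418, -0.0022], [-0.2418, 0.9703, 0.001], [0.0019, 0.0015, -1.0]]
units [ 0.002 -0.002  0.512]
```

Emit:
{"op": "arm_command", "data": {
  "turn": [
    [0, 0, 0],
    [0, 0, 0],
    [0, 0, 0],
    [0, 0, 0],
    [0, 0, 0],
    [0, 0, 0],
    [0, 0, 0],
    [0, 0, 0],
    [0, 0, 0],
    [0, 0, 0]
  ],
  "xyz": [
    [0, 0, 0.2],
    [0, 0, 0.2],
    [0, 0, 0.11],
    [0, 0, 0],
    [0, 0, 0],
    [0, 0, 0],
    [0, 0, 0],
    [0, 0, 0],
    [0, 0, 0],
    [0, 0, 0]
  ],
  "claw": [50, 50, 50, 50, 18, 18, 18, 18, 18, 18]
}}

```text
time_s: 10.4
position: [0.4972, -0.0838, 0.0618]
tool_rot: [[-0.97, -0.242, 0.001], [-0.242, 0.97, -0.0], [-0.001, -0.001, -1.0]]
ft_force: [-0.2, 0.6, 5.7]
grip_width: 0.025
gripper_force: 39.3
```

Emit:
{"op": "arm_command", "data": {
  "turn": [
    [0, 0, 0],
    [0, 0, 0],
    [0, 0, 0],
    [0, 0, 0],
    [0, 0, 0],
    [0, 0, 0]
  ],
  "xyz": [
    [0, 0, -0.06],
    [0, 0, -0.08],
    [0, 0, -0.08],
    [0, 0, -0.06],
    [0, 0, 0],
    [0, 0, 0]
  ],
  "claw": [18, 18, 18, 18, 18, 18]
}}

```text
time_s: 11.0
position: [0.497, -0.0838, 0.0752]
tool_rot: [[-0.97, -0.242, 0.0], [-0.242, 0.97, 0.0], [-0.0, 0.0, -1.0]]
ft_force: [4.8, -1.4, -9.9]
grip_width: 0.0248
gripper_force: 39.8
```

Pulled 13.4 mm with about 10 N of spring load, so the pin is clear. Sliding 40 mm along bench +y.

Emit:
{"op": "arm_command", "data": {
  "turn": [
    [0, 0, 0],
    [0, 0, 0],
    [0, 0, 0],
    [0, 0, 0],
    [0, 0, 0],
    [0, 0, 0],
    [0, 0, 0],
    [0, 0, 0],
    [0, 0, 0],
    [0, 0, 0],
    [0, 0, 0]
  ],
  "xyz": [
    [0, 0.03, 0],
    [0, 0.07, 0],
    [0, 0.1, 0],
    [0, 0.12, 0],
    [0, 0.13, 0],
    [0, 0.12, 0],
    [0, 0.1, 0],
    [0, 0.08, 0],
    [0, 0.05, 0],
    [0, 0, 0],
    [0, 0, 0]
  ],
  "claw": [18, 18, 18, 18, 18, 18, 18, 18, 18, 18, 18]
}}

```text
time_s: 12.1
position: [0.4872, -0.0444, 0.0753]
tool_rot: [[-0.97, -0.242, -0.0], [-0.242, 0.97, 0.001], [0.0, 0.001, -1.0]]
ft_force: [5.7, 2.5, -10.4]
grip_width: 0.0244
gripper_force: 39.9
```

```bash
python3 - <<'E'
from h import *
s=st(); y=np.array([-.2436,.9699]); print("moved",(s["position"][:2]-np.array([.497,-.0838]))@y)
E
```

```text
12.1 [ 0.4872 -0.0444  0.0753] [  5.7   2.5 -10.4] 0.0244 39.9
[[-0.9704, -0.2416, -0.0003], [-0.2416, 0.9704, 0.001], [0.0001, 0.001, -1.0]]
moved 0.040582723534929754
```

Emit:
{"op": "arm_command", "data": {
  "turn": [
    [0, 0, 0],
    [0, 0, 0],
    [0, 0, 0],
    [0, 0, 0],
    [0, 0, 0],
    [0, 0, 0],
    [0, 0, 0]
  ],
  "xyz": [
    [0, -0.01, 0.04],
    [0, 0, 0.06],
    [0, 0, 0.06],
    [0, 0, 0.06],
    [0, 0, 0.06],
    [0, 0, 0.02],
    [0, 0, 0]
  ],
  "claw": [18, 18, 18, 18, 18, 18, 18]
}}

```text
time_s: 12.8
position: [0.4876, -0.0454, 0.0617]
tool_rot: [[-0.97, -0.242, 0.001], [-0.242, 0.97, -0.0], [-0.001, -0.001, -1.0]]
ft_force: [-1.1, 5.3, 10.7]
grip_width: 0.0247
gripper_force: 42.0
```

```bash
python3 - <<'E'
from h import *
s=st(); y=np.array([-.2436,.9699]); print("moved",(s["position"][:2]-np.array([.497,-.0838]))@y)
E
```

```text
12.8 [ 0.4876 -0.0454  0.0617] [-1.1  5.3 10.7] 0.0247 42.0
[[-0.9703, -0.2418, 0.0012], [-0.2418, 0.9703, -0.0003], [-0.0011, -0.0006, -1.0]]
moved 0.03958591560643963
```

The knob is back at its home height (0.0617 m against 0.0618 m at first) with 10.7 N of press. One check of rod and slide from the top camera.

```bash
python3 - <<'E'
from h import *
im,d,K,R,t=snap("top"); P=pts(d,K,R,t); z=P[...,2]
b=np.array([.5394,-.0725]); c,s_=np.cos(np.radians(14.1)),np.sin(np.radians(14.1))
xb=(P[...,:2]-b)@np.array([c,s_]); yb=(P[...,:2]-b)@np.array([-s_,c])
m=(abs(z-.14)<.006)&(abs(xb-35)<1e9)&(abs(xb-.035)<.02)&(abs(yb-.04)<.03)
print("rod bench xy",xb[m].mean(),yb[m].mean(),z[m].mean(),m.sum())
m=(abs(z-.11)<.006)&(abs(yb-.165)<.03)&(abs(xb)<.06); q=P[m][:,:2]*1000
print("turret",cv2.minAreaRect(q.astype(np.float32)))
cv2.imwrite("pics/end.png",cv2.resize(im[130:280,180:490],None,fx=2.5,fy=2.5)); st()
E
```

```text
rod bench xy nan nan nan 0
turret ((515.6474609375, 92.46154022216797), (45.829952239990234, 46.2609977722168), 52.527503967285156)
12.85 [ 0.4876 -0.0453  0.0617] [-0.2  4.3  9.9] 0.0249 42.0
[[-0.9703, -0.2417, 0.0013], [-0.2417, 0.9703, -0.0003], [-0.0012, -0.0006, -1.0]]<stdin>:6: RuntimeWarning: Mean of empty slice.
  ret = ret.dtype.type(ret / rcount)
```

View pics/end.png

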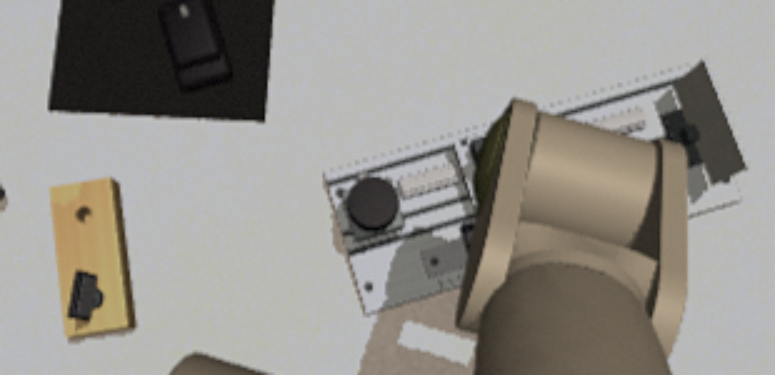

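Top view: the arm hides the slide; the scanner (372,203), reflector (85,297), mouse and plate are unmoved. The scene camera sees the rod from the other side, so I check there.

```bash
python3 - <<'E'
from h import *
im,d,K,R,t=snap("scene"); P=pts(d,K,R,t)
c,s=np.cos(np.radians(14.1)),np.sin(np.radians(14.1)); b=np.array([.5394,-.0725])
xb=(P[...,:2]-b)@[c,s]; yb=(P[...,:2]-b)@[-s,c]; z=P[...,2]
for a,e in((.085,.1),(.1,.12),(.12,.138)):
    m=(d>0)&(abs(xb-.035)<.025)&(abs(yb-.04)<.03)&(z>a)&(z<e); print(a,m.sum(),np.round([yb[m].min(),yb[m].max(),yb[m].mean(),xb[m].max()],4))
cv2.imwrite("pics/end2.png",cv2.resize(im[120:290,140:360],None,fx=3,fy=3,interpolation=2)); st()
E
```

```text
0.085 64 [0.0263 0.0488 0.0347 0.0486]
0.1 86 [0.0265 0.0473 0.0345 0.0501]
0.12 78 [0.0263 0.0486 0.035  0.0493]
12.9 [ 0.4875 -0.0453  0.0617] [-0.6  4.8 10.6] 0.0248 42.0
[[-0.9703, -0.2417, 0.0012], [-0.2417, 0.9703, -0.0003], [-0.0011, -0.0005, -1.0]]
```

View pics/end2.png

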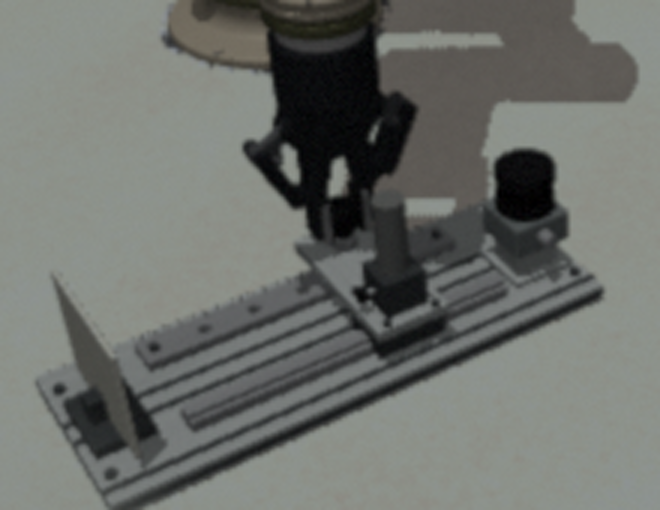

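Scene view: the rod stands upright in the holder at crop (390,230), clear of the gripper, with the slide shifted towards the scanner and the knob gripped at (340,215). The rod spans bench y 26–49 mm, giving a slide position of about 39 mm. Handing in.

```bash
python3 -c "
from h import *
print(env.close_job())"
```

```text
the job is handed in; nothing more can be done
None
```

The job is handed in (no verdict came back): the rod stands fully down in the post holder, the slide moved 39.6 mm towards the scanner by the tool position with the knob back at its home height, the knob still gripped at about 42 N, and everything else unmoved in the last pictures.

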